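# Scan the tin on the shop counter and dock the scanner

## Task

Take the barcode scanner from its dock and scan the label on the round tin: set the scanner's lip squarely on the middle of the label, long side along long side, press gently until the spring lip is pushed well in, and hold it steady there for a good second. Then put the scanner back upright in the dock, fully seated in its pocket, and let go. Do not touch the carton or its stand with the scanner, and leave the jars, bottles and other things on the counter where they stand.

Things in the scene. Friction and masses are not known exactly. Their poses are not given: they have to be found in the camera images.
- scanner: Loose contact barcode scanner, 0.22 kg, starts upright in its dock, reading end down. Origin: centre of the hood's underside; z up the handle, y along the hood's long side. Black hood 46 (x) x 60 (y) x 36 mm high, neck to 45 mm, grey handle to grip, 28 (x) x 34 (y) mm, from 45 to 132 mm, cap to 136 mm. A rubber lip sticks out 8 mm below the hood. A half turn about z does not matter.
- lip_face (a point): Centre of the flat reading face of the scanner's rubber lip (30 x 44 mm, long side along the scanner's y), 8 mm below the scanner's origin when not pressed. Axes as the scanner's.
- lip_part (a joint): How far the spring lip is pushed into the hood, in m: 0 free, 0.006 fully in. It starts to move at about 3 N and is fully in at about 7 N. The scanner reads while the lip is in by more than half of its travel.
- dock: Grey charging dock, fixed, 100 (x) x 110 (y) x 34 mm high. Origin: centre of its underside, z up. In its top a rectangular pocket 50 (x) x 64 (y) mm, 12 mm deep, with a 3 mm chamfer, matches the outline of the scanner's hood; the hood stands on a ledge 22 mm above the dock's origin and the lip hangs free in a deeper well.
- tin_stand: Wooden display stand, fixed, 110 mm wide, sloping 30 degrees up away from its front (-x) edge, about 80 mm high at the back; it carries the round tin. Origin: centre of its foot on the counter.
- tin_seat: Middle of the stand's sloping face, under the middle of the round tin. Origin on the slope; z points squarely out of the slope (30 degrees from vertical), y along the slope (level), x up it. On it is fixed a flat round tin, 85 mm across, lid outward; its thickness differs each time, 24 to 40 mm. In the lid's middle, squarely above this origin, is a white barcode label 30 (x) x 48 (y) mm.
- carton_stand: A second wooden stand of the same kind, fixed; it carries the rectangular carton. Origin: centre of its foot on the counter.
- carton: Flat rectangular cardboard carton, 80 x 96 x 30 mm, fixed on the second stand, with a similar label; not to be scanned. Origin: centre of its underside; z out of its upper face.
- jam_jar: Bystander: small jam jar, 54 mm across, 58 mm tall, loose on the counter. Origin: centre of its underside.
- mustard_jar: Bystander: small mustard jar, 52 mm across, 56 mm tall, loose on the counter. Origin: centre of its underside.
- sauce_bottle: Bystander: glass sauce bottle, 58 mm across, 190 mm tall, loose on the counter. Origin: centre of its underside.
- syrup_bottle: Bystander: glass syrup bottle, 58 mm across, 180 mm tall, loose on the counter. Origin: centre of its underside.
- spice_jar: Bystander: clear spice jar, 44 mm across, 95 mm tall, loose on the counter. Origin: centre of its underside.
- tape_roll: Bystander: empty cardboard tape roll lying flat, 84 mm across, 22 mm high, loose on the counter. Origin: centre of its underside.
- price_block: Bystander: paper pad, 50 x 75 x 14 mm, lying flat, loose on the counter. Origin: centre of its underside.
Not all that is in view belongs to the job. What is shaped like the scanner but red or turquoise is not meant.

How it is judged:
By the outcome, as a careful person would: the job done as asked, in the order asked, and still so for the second after the job is handed in, with the robot touching nothing.
It also fails if it takes over 69 s, if anything falls off the work surface, if the arm or the gripper's body presses on something with over 40 N, if the wrist force passes 120 N, or if a joint passes its speed limit or range.

## Robot

A 7-joint arm with a two-finger parallel gripper is mounted at the origin on the work surface. World frame = base frame: x ahead of the robot, y to its left, z up, the work surface at z = 0. Lengths are in mm, angles in rad, forces in N, time in s.
With the tool pointing down it reaches from about 400 to 850 mm from the base axis. Payload 10.4 kg.
Tool frame: the origin (TCP) lies between the finger pads; the fingertips stand 25 mm ahead of it and the grasp point (between the pads) lies 6 mm ahead of it; z points along the fingers, y is the line along which they close (so a half turn about z gives the same grasp; the last joint's range is limited). The gripper opens to 87 mm and grips with 3 to 60 N. Pads are 19 mm wide; open, the fingers measure 117 mm over their backs; the gripper's body (75 mm by 190 mm) begins 51 mm behind the grasp point.
Start: joints at [-1.306, 0.332, -0.065, 1.46, 0.022, 1.35, -0.088], TCP at [177.388, 599.321, 220.976] pointing down, gripper open.
Joint ranges: [-2.6, 2.6], [-0.5, 2.12], [-1.47, 1.34], [0.16, 2.42], [-1.27, 4.41], [0.06, 2.06], [-2.6, 2.6]. Speed limits (rad/s): [2.22, 2.22, 2.79, 2.79, 3.14, 3.14, 3.14].

## Interface

Orientations are given as a unit quaternion [x, y, z, w].
In Python, from cell import sensors, optics, ctrl gives the robot as it stands.
- The arm moves only by the tool carry_out, never from a script. Its argument "plan" is one flat list of numbers, 6 for each row, row after row: the shift along the tool's x, y, z in units of 0.5 m (1.0 is 0.5 m), then the turn, a rotation vector about the tool's x, y, z in units of 120 degrees (1.0 is 120 degrees). A call has 1 to 10 rows; each row is the pose to reach, as a shift and turn from the pose commanded when the call began, along the tool's axes at that moment; what a row does not reach only later rows make up. A row lasts 1/8 s, in which the tool goes at most 62.5 mm and 10.7 degrees, less where a joint would pass 70% of its speed; a pose out of reach is approached as far as the arm can. A call with a number of a shift or a turn outside -1 to 1 is refused whole. A call with a gripper value outside its range is refused whole. "grip" is the opening, from 0 (shut) to 1 (fully open), set as the call begins (left out, the last holds). The fingers move at their own pace and stop on an object; "force" is the grip in N (left out, the last holds). Time passes only in rows, so rows that repeat a pose let the fingers close. It gives the time, the measured TCP pose, the force, the opening and the grip force at its end, in the units of the state.
- sensors.get_obs(): the state, without advancing time (a new reading comes with each control period).
- optics.get_image(name): name is "scene" or "top" or "wrist"; returns a dict with "color" (420x560x3 uint8, red, green, blue), "depth" (420x560 float32, mm along the optical axis (not along the pixel's ray), 0 where there is no reading), "camera_matrix" (3x3 intrinsics, pixels), "dist" ([k1, k2, p1, p2, k3] as OpenCV has them; the pictures are not rectified), "T" (4x4, takes a point from camera to world coordinates). Camera axes: x right, y down, z forward; pixel columns grow to the right and rows downward; lengths in mm; the calibration is good to about 2 mm. A picture is of the moment at which its call begins.
- ctrl.sign_off(): hands the job in; it is judged then, once.
The state is a dict: "t": time; "joint_pos": joint angles; "joint_vel": joint speeds; "effort": joint torques, N m; "tool_pos": TCP position; "orientation": TCP orientation; "force": force on the tool from outside, world axes, zero at the start; "moment": the same for the moment, N m; "width": opening from 0.0 (shut) to 1.0 (fully open); "grip_force": force on a finger pad.
Only numpy, scipy, OpenCV 4.12 (cv2) and the standard library are available. Lean on these libraries where they do the work, as an engineer would, in place of code of your own. Each camera call takes 0.05 s, during which the arm holds its last target. There are 200 camera calls.

## Working session

There is one attempt and no reset: what is moved stays moved. The work goes in short steps, Python scripts to look and compute and a tool call to move; the robot and the scene stay as the last step left them, time stands still between calls to the robot, and variables do not carry over. Pictures are saved under pics/ and viewed, at most 10 in all, crops included, and the job is handed in when it is done.

Besides the shell and the picture viewer there is one more tool, called by a JSON object that holds its "method" and its "body". carry_out: Moves the arm, as the interface text tells. Its arguments: {"type":"object","properties":{"plan":{"type":"array"},"grip":{"type":"number"},"force":{"type":"number"}},"required":["plan"]}

```bash
ls; mkdir -p pics; cat > h.py <<'E'
import numpy as np, cv2
from cell import sensors, optics, ctrl
from scipy.spatial.transform import Rotation as R
def grab(n):
    im=optics.get_image(n); np.savez(f'{n}.npz',**{k:np.asarray(v) for k,v in im.items()}); return im
def load(n): return dict(np.load(f'{n}.npz'))
def rays(im,uv):
    p=cv2.undistortPoints(np.float32(uv).reshape(-1,1,2),im['camera_matrix'],np.asarray(im['dist'],float)).reshape(-1,2)
    return np.c_[p,np.ones(len(p))]
def world(im,uv,d=None):
    uv=np.asarray(uv).reshape(-1,2)
    if d is None: d=im['depth'][uv[:,1].astype(int),uv[:,0].astype(int)]
    c=rays(im,uv)*np.asarray(d).reshape(-1,1); return c@im['T'][:3,:3].T+im['T'][:3,3]
def onz(im,uv,z):
    r=rays(im,uv)@im['T'][:3,:3].T; o=im['T'][:3,3]; return o+r*((z-o[2])/r[:,2:])
def cloud(im):
    h,w=im['depth'].shape; u,v=np.meshgrid(np.arange(w),np.arange(h))
    return world(im,np.c_[u.ravel(),v.ravel()]).reshape(h,w,3)
E
python3 - <<'E'
from h import *
for n in ['scene','top']:
    im=grab(n); cv2.imwrite(f'pics/{n}0.png',im['color'][...,::-1]); print(n,im['T'].round(2).tolist())
print(sensors.get_obs())
E
```

```text
pics
scene [[-0.36, 0.5, -0.79, 1649.43], [0.93, 0.21, -0.29, 417.14], [0.02, -0.84, -0.54, 800.84], [0.0, 0.0, 0.0, 1.0]]
top [[-0.02, -1.0, 0.04, 517.71], [-1.0, 0.01, -0.02, 32.95], [0.02, -0.04, -1.0, 1251.9], [0.0, 0.0, 0.0, 1.0]]
{'t': 0.1, 'joint_pos': array([-1.30561244,  0.33279121, -0.06472885,  1.46084857,  0.02161926,
        1.34988414, -0.08852138]), 'joint_vel': array([ 4.86693393e-05, -3.30516244e-03,  2.77050786e-04,  4.19670655e-04,
       -1.16669776e-03, -9.22990235e-05, -2.19070399e-03]), 'effort': array([ 7.40518499e-04, -6.24536276e+01,  2.42877973e-02, -3.90726686e+01,
       -6.14852691e-02,  3.64575803e-02,  7.26893813e-05]), 'tool_pos': array([177.2886723 , 598.97380416, 220.24865923]), 'orientation': array([ 1.43381462e-01,  9.89667305e-01, -6.14860810e-04, -5.64324254e-05]), 'force': array([0.14039942, 0.21885972, 0.18539576]), 'moment': array([ 0.03043261, -0.04859595, -0.01486862]), 'grip_force': 0.0, 'width': 0.9964621815493644}
```

View pics/scene0.png

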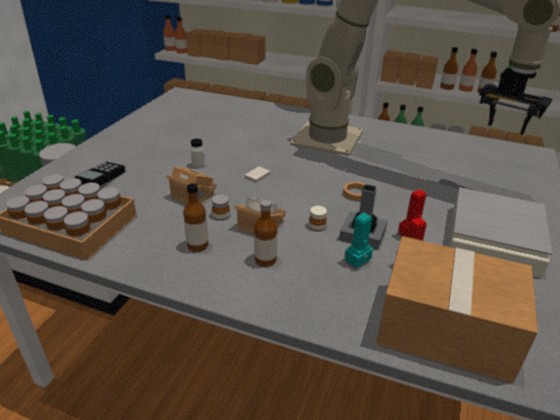

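View pics/top0.png

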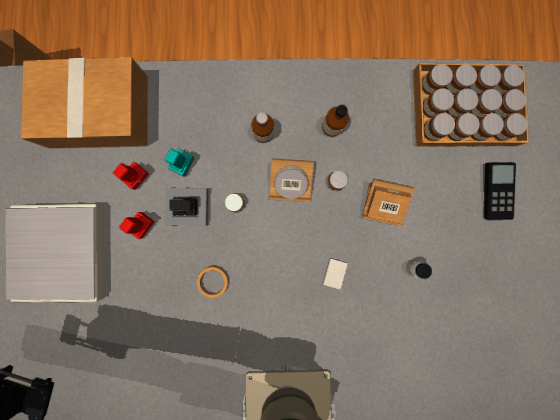

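The scene view shows the scanner in its dock at about (365,215), flanked by red and turquoise decoys. In the top view the scanner/dock is at (186,206), the round tin's label at (291,184), the carton at (388,203), the mustard jar at (234,203) and the jam jar at (338,180).

```bash
python3 - <<'E'
from h import *
im=load('top'); P=cloud(im); c=im['color'].astype(int)
print(im['camera_matrix'].tolist(), im['dist'])
hsv=cv2.cvtColor(im['color'],cv2.COLOR_RGB2HSV)
print('table z',np.median(P[300:340,130:180,2]) , np.median(P[230:260,250:300,2]))
# tin label: white
m=((c.min(2)>170))[165:205,265:315]; 
m8=m.astype(np.uint8); m8=cv2.morphologyEx(m8,cv2.MORPH_CLOSE,np.ones((5,5)))
n,l,s,ce=cv2.connectedComponentsWithStats(m8); print(s,ce+[265,165])
# tin disc plane
Q=P[168:200,276:308].reshape(-1,3); 
# fit plane inside radius 14px
u,v=np.meshgrid(np.arange(276,308),np.arange(168,200)); k=((u-291)**2+(v-182)**2<13**2).ravel()
q=Q[k]; mu=q.mean(0); U,S,Vt=np.linalg.svd(q-mu); n_=Vt[2]*np.sign(Vt[2,2]); print('tin',mu.round(1),n_.round(3),np.degrees(np.arccos(n_[2])),'res',S[2]/np.sqrt(len(q)))
# dock area
D=P[180:232,160:215]
for z0,z1 in [(25,45),(60,110),(120,200)]:
    k=(D[...,2]>z0)&(D[...,2]<z1); q=D[k]; print(z0,z1,k.sum(),np.median(q,0).round(1),q.min(0).round(1),q.max(0).round(1), cv2.minAreaRect(np.float32(q[:,:2])))
cv2.imwrite('pics/a.png',cv2.resize(np.hstack([im['color'][175:235,155:215],im['color'][153:213,261:321]])[...,::-1],None,fx=6,fy=6,interpolation=cv2.INTER_CUBIC))
E
```

```text
[[454.5234427562678, 0.0, 281.99506532884067], [0.0, 454.5234427562678, 205.5697338554588], [0.0, 0.0, 1.0]] [-0.07990115  0.          0.          0.          0.        ]
table z -0.4328692220568655 -0.08214707627189455
[[   0    0   50   40 1959]
 [  28   15    7    1    7]
 [  17   21   18    4   34]] [[289.45584482 184.45635528]
 [296.         180.        ]
 [290.70588235 187.94117647]]
tin [627.3 -16.1  79.8] [-0.5    0.04   0.865] 30.099282396511885 res 2.021947398503629
25 45 1112 [568.4 258.8  33.7] [519.7 208.8  25.1] [620.7 322.1  44.9] ((570.2824096679688, 266.029296875), (112.7935562133789, 99.70732116699219), 88.94449615478516)
60 110 124 [566.  249.4  67.9] [549.1 238.2  60. ] [591.6 293.7 108.3] ((571.5007934570312, 265.22662353515625), (53.71768569946289, 42.88765335083008), 85.37003326416016)
120 200 199 [569.7 262.9 155.7] [556.5 248.5 122.3] [584.  284.4 162.3] ((570.1209106445312, 266.42047119140625), (27.4412899017334, 35.745479583740234), 0.6197729110717773)
```

View pics/a.png

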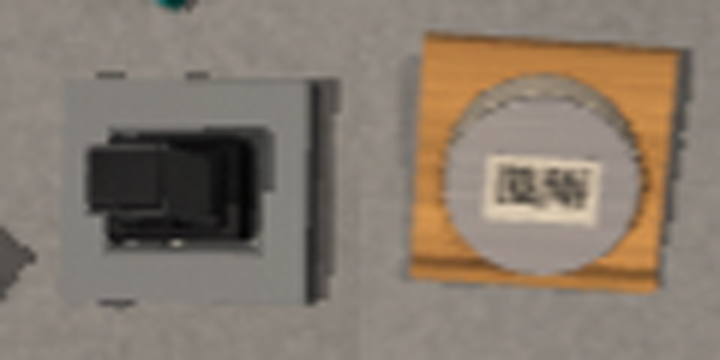

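```bash
cat >> h.py <<'E'
import json,os
def cmd():
    if os.path.exists('cmd.json'): p,q=json.load(open('cmd.json')); return np.array(p),R.from_quat(q)
    o=sensors.get_obs(); return np.array([177.388,599.321,220.976]),R.from_quat(o['orientation'])
def row(p,r,p0=None,r0=None):
    if p0 is None: p0,r0=cmd()
    return np.r_[r0.inv().apply(np.array(p)-p0)/500,(r0.inv()*r).as_rotvec()/np.radians(120)].round(4)
def done(w):
    "record the commanded pose after a call whose last row was w"
    p0,r0=cmd(); w=np.array(w,float); p=p0+r0.apply(w[:3]*500); r=r0*R.from_rotvec(w[3:]*np.radians(120))
    json.dump([p.tolist(),r.as_quat().tolist()],open('cmd.json','w'))
    o=sensors.get_obs(); print('cmd',p.round(1),'meas',o['tool_pos'].round(1),'angerr deg',np.degrees((r.inv()*R.from_quat(o['orientation'])).magnitude()).round(2),'F',o['force'].round(2),'w',round(o['width']*87,1),'t',o['t'])
DOWN=R.from_quat([0,1,0,0])
E
python3 -c "
from h import *
print(row([480,150,430],DOWN).tolist())"
```

```text
[-0.8354, -0.6904, -0.4171, -0.0006, -0.0001, -0.1374]
```

{"method": "carry_out", "body": {"plan": [-0.1,-0.08,-0.2,0,0,-0.02,-0.835,-0.69,-0.417,0,0,-0.137,-0.835,-0.69,-0.417,0,0,-0.137,-0.835,-0.69,-0.417,0,0,-0.137,-0.835,-0.69,-0.417,0,0,-0.137,-0.835,-0.69,-0.417,0,0,-0.137,-0.835,-0.69,-0.417,0,0,-0.137,-0.835,-0.69,-0.417,0,0,-0.137,-0.835,-0.69,-0.417,0,0,-0.137,-0.835,-0.69,-0.417,0,0,-0.137], "grip": 1}}

```text
t: 1.35
tool_pos: [481.2, 146.6, 430.4]
orientation: [0.002, 1.0, 0.0, 0.001]
force: [-0.5, 1.1, -0.7]
width: 1.0
grip_force: 0.0
```

```bash
python3 - <<'E'
from h import *
done([-0.835,-0.69,-0.417,0,0,-0.137])
im=grab('wrist'); cv2.imwrite('pics/w1.png',im['color'][...,::-1]); print(im['T'].round(3).tolist(),im['camera_matrix'][0])
E
```

```text
cmd [592.9 252.2 429.9] meas [481.2 146.6 430.4] angerr deg 16.44 F [-0.48  1.09 -0.69] w 87.0 t 1.35
[[0.004, 0.968, 0.252, 411.563], [1.0, -0.004, -0.0, 146.597], [0.001, 0.252, -0.968, 593.855], [0.0, 0.0, 0.0, 1.0]] [345.63769929   0.         270.47028353]
```

View pics/w1.png

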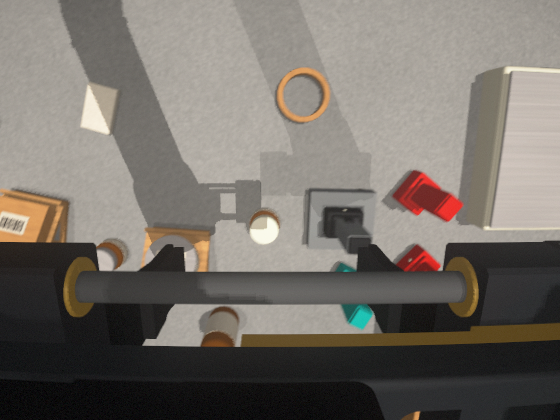

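The wrist view shows the dock at (342,220), the mustard jar at (264,228) and the tin at (177,245), half hidden by the gripper. I'll hover square to the tin's face first for a good measurement there.

```bash
python3 - <<'E'
from h import *
q0=R.from_quat([0.143381462,0.989667305,0,0]); p0=np.array([177.388,599.321,220.976])
w=np.array([-0.835,-0.69,-0.417,0,0,-0.137])
json.dump([(p0+q0.apply(w[:3]*500)).tolist(),(q0*R.from_rotvec(w[3:]*np.radians(120))).as_quat().tolist()],open('cmd.json','w'))
print(cmd()[0],cmd()[1].as_quat().round(4))
L=onz(load('top'),[[291.6,184.7]],78)[0]; print(L)
yaw=np.radians(-3.5); S=R.from_euler('z',yaw)*R.from_euler('y',-30,degrees=True)  # tin frame: z=n
n=S.apply([0,0,1]); print(n)
T=S*DOWN; print(T.as_matrix().round(3)); print(row(L+160*n,T).tolist(), L+160*n)
E
```

```text
[479.81086052 150.01969415 429.476     ] [4.e-04 1.e+00 0.e+00 0.e+00]
[620.56732959 -17.63748353  78.        ]
[-0.4990674   0.03052427  0.8660254 ]
[[-0.864  0.061  0.499]
 [ 0.053  0.998 -0.031]
 [-0.5    0.    -0.866]]
[-0.1221, -0.3254, 0.4258, 0.0075, -0.2499, 0.0281] [540.71654572 -12.75360037 216.56406461]
```

{"method": "carry_out", "body": {"plan": [-0.06,-0.16,0.2,0.004,-0.12,0.014,-0.122,-0.325,0.426,0.0075,-0.25,0.028,-0.122,-0.325,0.426,0.0075,-0.25,0.028,-0.122,-0.325,0.426,0.0075,-0.25,0.028,-0.122,-0.325,0.426,0.0075,-0.25,0.028,-0.122,-0.325,0.426,0.0075,-0.25,0.028,-0.122,-0.325,0.426,0.0075,-0.25,0.028,-0.122,-0.325,0.426,0.0075,-0.25,0.028,-0.122,-0.325,0.426,0.0075,-0.25,0.028]}}

```text
t: 2.52
tool_pos: [540.9, -11.9, 217.2]
orientation: [0.029, 0.965, -0.008, 0.259]
force: [-0.5, 0.9, -0.5]
width: 1.0
grip_force: 0.0
```

```bash
python3 - <<'E'
from h import *
done([-0.122,-0.325,0.426,0.0075,-0.25,0.028])
im=grab('wrist'); cv2.imwrite('pics/w2.png',im['color'][...,::-1])
E
```

```text
cmd [540.7 -12.5 216.5] meas [540.9 -11.9 217.2] angerr deg 0.08 F [-0.54  0.92 -0.53] w 87.0 t 2.525
```

View pics/w2.png

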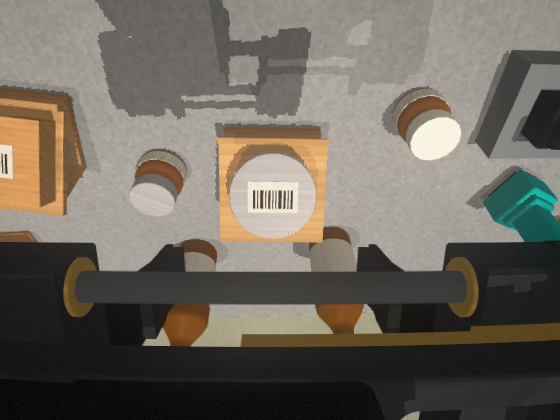

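The wrist view shows the tin square-on with its label at (273,197), about 50 x 31 px, the stand's edges nearly parallel to the image. Now I measure it.

```bash
python3 - <<'E'
from h import *
im=load('wrist'); P=cloud(im); c=im['color'].astype(int)
u,v=np.meshgrid(np.arange(560),np.arange(420)); k=((u-273)**2+(v-195)**2<38**2)&(im['depth']>0)
q=P[k]; mu=q.mean(0)
U,S,Vt=np.linalg.svd(q-mu,full_matrices=False); n=Vt[2]*np.sign(Vt[2,2]); print('n',n.round(4),np.degrees(np.arccos(n[2])),'yaw',np.degrees(np.arctan2(-n[1],-n[0])),'rms',S[2]/len(q)**.5)
print(c[188,247:252],c[165,273])
roi=np.zeros((420,560),bool); roi[175:220,240:306]=1
gray=c.sum(2)/3; sat=c.max(2)-c.min(2)
m=(roi&((gray>205)|(gray<90))&((u-273)**2+(v-197)**2<34**2)).astype(np.uint8)
m=cv2.morphologyEx(m,cv2.MORPH_CLOSE,np.ones((5,5)))
cs=max(cv2.findContours(m,0,2)[0],key=cv2.contourArea); r=cv2.minAreaRect(cs); print('label',r,cv2.contourArea(cs))
def onplane(uv):
    d=rays(im,uv)@im['T'][:3,:3].T; o=im['T'][:3,3]; return o+d*(((mu-o)@n)/(d@n))[:,None]
L=onplane([r[0]])[0]; B=onplane(cv2.boxPoints(r)); print('L',L.round(1)); 
e=[B[(i+1)%4]-B[i] for i in range(4)]; print([np.linalg.norm(x).round(1) for x in e])
y=max(e,key=np.linalg.norm); y*=np.sign(y[1]); print('label yaw via y',np.degrees(np.arctan2(-y[0],y[1])), y.round(2))
# circle of lid: grey low-sat, high z plane distance
dist=np.abs((P-mu)@n); mm=((dist<4)&((u-273)**2+(v-195)**2<60**2)&(sat<40)).astype(np.uint8); mm=cv2.morphologyEx(mm,cv2.MORPH_OPEN,np.ones((5,5)))
cc=max(cv2.findContours(mm,0,2)[0],key=cv2.contourArea); el=cv2.fitEllipse(cc); print('lid',el, onplane([el[0]]).round(1))
# stand wood edges
hsv=cv2.cvtColor(im['color'],cv2.COLOR_RGB2HSV); w=((hsv[...,1]>100)&(hsv[...,0]<25)); w[:, :205]=0; w[:,340:]=0; w[:120]=0; w[243:]=0
rows=np.arange(145,235); lft=[np.where(w[i])[0].min() for i in rows]; rgt=[np.where(w[i])[0].max() for i in rows]
print('edges slope deg',np.degrees(np.arctan(np.polyfit(rows,lft,1)[0])),np.degrees(np.arctan(np.polyfit(rows,rgt,1)[0])))
np.savez('tin.npz',L=L,n=n)
E
```

```text
n [-0.5008  0.0371  0.8647] 30.14608635920361 yaw -4.240826971798786 rms 0.8119043474628717
[[217 204 191]
 [243 233 216]
 [242 232 214]
 [240 231 212]
 [243 234 216]] [206 195 186]
label ((275.74365234375, 200.0477294921875), (58.1995964050293, 37.03417205810547), 1.2188751697540283) 1604.5
L [622.  -11.5  78.3]
[np.float64(36.3), np.float64(55.3), np.float64(36.5), np.float64(56.7)]
label yaw via y -4.830859559501872 [ 4.78 56.55  0.34]
lid ((272.3797302246094, 194.8322296142578), (85.2927017211914, 85.8911361694336), 57.981319427490234) [[617.4 -14.5  75.8]]
edges slope deg 1.1435470691601344 2.13313251873415
```

```bash
python3 - <<'E'
from h import *
im=load('wrist'); z=np.load('tin.npz'); L0=z['L']; n=z['n']; c=im['color'].astype(int)
g=cv2.GaussianBlur(im['color'],(3,3),0).astype(int)
b=im['color'].astype(int); yel=b[...,0]-b[...,2]
print(b[170,260:262].tolist(),b[184,262:264].tolist(),[ (x,int(b[185,x].mean())) for x in range(240,306,3)])
print([(y,int(b[y,270].mean())) for y in range(172,222,2)])
u,v=np.meshgrid(np.arange(560),np.arange(420)); disc=(u-273)**2+(v-195)**2<37**2
m=(disc&(b.mean(2)<120)).astype(np.uint8); bars=cv2.morphologyEx(m,cv2.MORPH_CLOSE,np.ones((5,5)))
cs=max(cv2.findContours(bars,0,2)[0],key=cv2.contourArea); r=cv2.minAreaRect(cs); print('bars',r)
def onplane(uv):
    d=rays(im,uv)@im['T'][:3,:3].T; o=im['T'][:3,3]; return o+d*(((L0-o)@n)/(d@n))[:,None]
print(onplane([r[0]]).round(1)); B=onplane(cv2.boxPoints(r)); e=[B[(i+1)%4]-B[i] for i in range(4)]; y=max(e,key=np.linalg.norm); y*=np.sign(y[1]); print('yaw',np.degrees(np.arctan2(-y[0],y[1])),[np.linalg.norm(x).round(1) for x in e])
E
```

```text
[[199, 190, 182], [200, 191, 181]] [[244, 236, 218], [245, 237, 220]] [(240, 191), (243, 193), (246, 191), (249, 228), (252, 230), (255, 230), (258, 224), (261, 230), (264, 231), (267, 229), (270, 235), (273, 230), (276, 231), (279, 226), (282, 230), (285, 229), (288, 231), (291, 227), (294, 229), (297, 232), (300, 201), (303, 199)]
[(172, 193), (174, 199), (176, 199), (178, 200), (180, 194), (182, 226), (184, 234), (186, 235), (188, 229), (190, 174), (192, 155), (194, 152), (196, 151), (198, 151), (200, 152), (202, 197), (204, 192), (206, 190), (208, 195), (210, 228), (212, 222), (214, 200), (216, 199), (218, 199), (220, 201)]
bars ((272.5, 199.5), (17.0, 39.0), 90.0)
[[621.4 -14.6  78.1]]
yaw -3.7234793808798874 [np.float64(37.2), np.float64(16.7), np.float64(37.7), np.float64(16.7)]
```

```bash
python3 - <<'E'
from h import *
im=load('wrist'); z=np.load('tin.npz'); n=z['n']
d=rays(im,[[273.3,197.2]])@im['T'][:3,:3].T; o=im['T'][:3,3]; print((o+d*((z['L']-o)@n)/(d@n)).round(1))
print(row([570,266,310],DOWN).tolist())
E
```

```text
[[619.5 -13.7  77. ]]
[-0.1149, 0.5596, -0.1496, -0.0076, 0.25, -0.0284]
```

{"method": "carry_out", "body": {"plan": [-0.03,0.05,-0.12,0,0.05,0,-0.08,0.18,-0.25,-0.004,0.12,-0.014,-0.115,0.56,-0.15,-0.0076,0.25,-0.0284,-0.115,0.56,-0.15,-0.0076,0.25,-0.0284,-0.115,0.56,-0.15,-0.0076,0.25,-0.0284,-0.115,0.56,-0.15,-0.0076,0.25,-0.0284,-0.115,0.56,-0.15,-0.0076,0.25,-0.0284,-0.115,0.56,-0.15,-0.0076,0.25,-0.0284,-0.115,0.56,-0.15,-0.0076,0.25,-0.0284,-0.115,0.56,-0.15,-0.0076,0.25,-0.0284]}}

```text
t: 3.82
tool_pos: [570.1, 265.2, 310.7]
orientation: [0.001, 1.0, 0.0, 0.0]
force: [0.3, -0.7, -0.7]
width: 1.0
grip_force: 0.0
```

```bash
python3 - <<'E'
from h import *
done([-0.115,0.56,-0.15,-0.0076,0.25,-0.0284])
im=grab('wrist'); cv2.imwrite('pics/w3.png',im['color'][...,::-1])
P=cloud(im); D=P[:240]
k=(D[...,2]>150)&(D[...,2]<170); q=np.float32(D[k]); print('cap',len(q),np.median(q,0).round(1),cv2.minAreaRect(q[:,:2]))
k=(D[...,2]>28)&(D[...,2]<40)&(abs(D[...,0]-570)<60)&(abs(D[...,1]-266)<65); q=np.float32(D[k]); print('dock',len(q),np.median(q,0).round(1),cv2.minAreaRect(q[:,:2]))
E
```

```text
cmd [570.  266.2 310.2] meas [570.1 265.2 310.7] angerr deg 0.09 F [ 0.29 -0.73 -0.7 ] w 87.0 t 3.825Traceback (most recent call last):
  File "<stdin>", line 5, in <module>
cv2.error: OpenCV(4.12.0) /io/opencv/modules/imgproc/src/convhull.cpp:143: error: (-215:Assertion failed) total >= 0 && (depth == CV_32F || depth == CV_32S) in function 'convexHull'
```

View pics/w3.png

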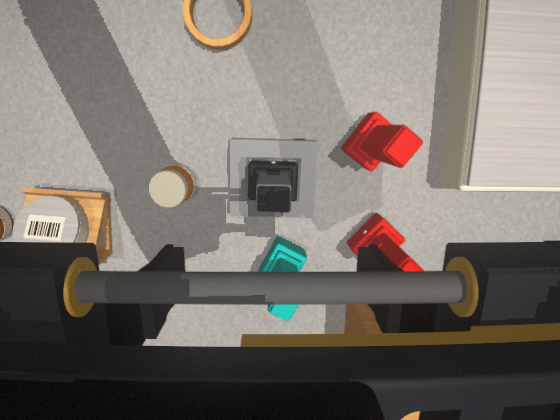

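The wrist view shows the dock spanning (229..316, 139..218), aligned with the image, and the scanner's cap at (273,199). The nearest decoy is the turquoise one at (283,275).

```bash
python3 - <<'E'
from h import *
im=load('wrist'); P=cloud(im)
print('cap depth',im['depth'][192:208:3,262:290:6].round(0).tolist(), P[200,272].round(1),P[150,272].round(1))
b=im['color'].astype(int); g=b.mean(2)
print('row200',[(x,int(g[200,x])) for x in range(250,300,2)])
print('col273',[(y,int(g[y,273])) for y in range(132,226,2)])
print('col240',[(y,int(g[y,240])) for y in range(132,226,2)])
print('row165',[(x,int(g[165,x])) for x in range(224,322,2)])
E
```

```text
cap depth [[320.0, 321.0, 322.0, 321.0, 321.0], [322.0, 322.0, 321.0, 323.0, 322.0], [323.0, 323.0, 323.0, 323.0, 323.0], [323.0, 324.0, 324.0, 323.0, 324.0], [325.0, 326.0, 324.0, 325.0, 323.0], [325.0, 325.0, 325.0, 325.0, 325.0]] [568.3 266.8 159.3] [531.  267.5  33.4]
row200 [(250, 85), (252, 84), (254, 79), (256, 80), (258, 43), (260, 47), (262, 46), (264, 45), (266, 45), (268, 45), (270, 48), (272, 48), (274, 48), (276, 47), (278, 46), (280, 46), (282, 48), (284, 48), (286, 46), (288, 47), (290, 83), (292, 48), (294, 53), (296, 115), (298, 119)]
col273 [(132, 185), (134, 175), (136, 173), (138, 146), (140, 153), (142, 166), (144, 168), (146, 168), (148, 169), (150, 168), (152, 168), (154, 168), (156, 169), (158, 117), (160, 121), (162, 206), (164, 51), (166, 63), (168, 45), (170, 43), (172, 54), (174, 52), (176, 78), (178, 77), (180, 78), (182, 79), (184, 105), (186, 68), (188, 47), (190, 47), (192, 47), (194, 48), (196, 49), (198, 46), (200, 48), (202, 46), (204, 48), (206, 46), (208, 47), (210, 47), (212, 84), (214, 92), (216, 107), (218, 120), (220, 122), (222, 119), (224, 1
[... 442 characters left out ...]
04, 142), (206, 142), (208, 140), (210, 139), (212, 142), (214, 161), (216, 166), (218, 174), (220, 181), (222, 183), (224, 134)]
row165 [(224, 172), (226, 174), (228, 122), (230, 165), (232, 166), (234, 166), (236, 165), (238, 145), (240, 146), (242, 146), (244, 147), (246, 126), (248, 62), (250, 58), (252, 61), (254, 62), (256, 60), (258, 60), (260, 61), (262, 59), (264, 59), (266, 61), (268, 59), (270, 57), (272, 58), (274, 58), (276, 58), (278, 58), (280, 57), (282, 55), (284, 56), (286, 54), (288, 53), (290, 55), (292, 54), (294, 54), (296, 55), (298, 101), (300, 116), (302, 150), (304, 151), (306, 151), (308, 149), (310, 151), (312, 150), (314, 151), (316, 155), (318, 161), (320, 154)]
```

```bash
python3 - <<'E'
from h import *
im=load('wrist'); print('cap',onz(im,[[273.4,199.3]],158).round(1))
print('dock corners',onz(im,[[229,139],[316.5,139],[229,213.5],[316.5,213.5]],34).round(1))
print('hood far/near',onz(im,[[247.3,165],[297.5,165]],58).round(1))
g=cv2.cvtColor(im['color'],cv2.COLOR_RGB2GRAY)
m=(g[182:216,250:300]<62).astype(np.uint8)
n,l,s,c=cv2.connectedComponentsWithStats(m); i=l[17,22]; cs=cv2.findContours((l==i).astype(np.uint8),0,2)[0][0]; print(s[i],cv2.minAreaRect(cs))
for vv in (150,175,205): 
  r=g[vv,222:250].astype(int); print(vv,222+np.argmin(r[:12]))
for uu in (235,260,290,310): print(uu,132+np.argmax(np.abs(np.diff(g[132:146,uu].astype(int)))))
t=load('top'); P=cloud(t)[180:232,160:215]; k=(P[...,2]>150)&(P[...,2]<166); print('top cap',k.sum(),P[k].mean(0),cv2.minAreaRect(np.float32(P[k][:,:2])))
k=(P[...,2]>30)&(P[...,2]<38); print('top dock',cv2.minAreaRect(np.float32(P[k][:,:2])))
print(row([569,266,140],DOWN).tolist())
E
```

```text
cap [[567.9 268.1 158. ]]
dock corners [[517.3 213.7  34. ]
 [517.3 323.1  34. ]
 [613.4 211.   34. ]
 [613.5 326.1  34. ]]
hood far/near [[547.1 237.7  58. ]
 [547.1 298.   58. ]]
[  7   4  33  26 766] ((23.029552459716797, 16.76118278503418), (31.77459144592285, 24.620311737060547), 2.2906100749969482)
150 228
175 229
205 222
235 137
260 137
290 138
310 139
top cap 163 [569.89169512 265.96064856 156.18297398] ((570.1185302734375, 266.21893310546875), (35.107120513916016, 26.802268981933594), 88.822021484375)
top dock ((570.2482299804688, 266.2717590332031), (111.49479675292969, 99.57089233398438), 89.14466857910156)
[0.0019, -0.0004, 0.3404, -0.0, -0.0, 0.0]
```

```bash
python3 - <<'E'
from h import *
r=R.from_euler('z',-1.2,degrees=True)*DOWN
print(row([569,267,200],r).tolist(),row([569,267,126],r).tolist())
E
```

```text
[0.0019, 0.0016, 0.2204, -0.0, -0.0, 0.01] [0.0019, 0.0016, 0.3684, -0.0, -0.0, 0.01]
```

{"method": "carry_out", "body": {"plan": [0.002,0.0016,0.11,0,0,0.01,0.002,0.0016,0.22,0,0,0.01,0.002,0.0016,0.28,0,0,0.01,0.002,0.0016,0.34,0,0,0.01,0.002,0.0016,0.368,0,0,0.01,0.002,0.0016,0.368,0,0,0.01,0.002,0.0016,0.368,0,0,0.01,0.002,0.0016,0.368,0,0,0.01]}}

```text
t: 4.88
tool_pos: [569.6, 267.3, 127.4]
orientation: [0.01, 1.0, 0.001, 0.001]
force: [0.0, -0.2, 0.0]
width: 1.002
grip_force: 0.0
```

{"method": "carry_out", "body": {"plan": [0,0,0,0,0,0,0,0,0,0,0,0,0,0,0,0,0,0,0,0,0,0,0,0,0,0,0,0,0,0,0,0,0,0,0,0,0,0,0,0,0,0,0,0,0,0,0,0], "grip": 0, "force": 35}}

```text
t: 5.88
tool_pos: [568.9, 267.1, 126.1]
orientation: [0.01, 1.0, 0.0, 0.0]
force: [0.3, 0.1, -0.4]
width: 0.386
grip_force: 35.0
```

```bash
python3 - <<'E'
from h import *
done([0.002,0.0016,0.368,0,0,0.01]); o=sensors.get_obs(); print(o['moment'],o['grip_force'])
E
```

```text
cmd [569.  267.  126.2] meas [568.9 267.1 126.1] angerr deg 0.01 F [ 0.29  0.07 -0.35] w 33.6 t 5.875
[ 0.13151134 -0.00357917  0.04016878] 34.95427601155825
```

{"method": "carry_out", "body": {"plan": [0,0,-0.03,0,0,0,0,0,-0.07,0,0,0,0,0,-0.12,0,0,0,0,0,-0.2,0,0,0,0,0,-0.3,0,0,0,0,0,-0.3,0,0,0,0,0,-0.3,0,0,0,0,0,-0.3,0,0,0]}}

```text
t: 6.88
tool_pos: [568.3, 266.8, 274.8]
orientation: [0.01, 1.0, -0.001, -0.001]
force: [-0.6, 0.2, -2.1]
width: 0.392
grip_force: 35.0
```

```bash
python3 - <<'E'
from h import *
done([0,0,-0.3,0,0,0])
L=np.array([620,-15.3,77.3]); S=R.from_euler('z',-4,degrees=True)*R.from_euler('y',-30,degrees=True); n=S.apply([0,0,1])
json.dump([L.tolist(),n.tolist()],open('L.json','w'))
print(L+145*n,row(L+145*n,S*DOWN).tolist())
im=grab('wrist'); cv2.imwrite('pics/w4.png',im['color'][...,::-1])
E
```

```text
cmd [569.  267.  276.2] meas [568.3 266.8 274.8] angerr deg 0.13 F [-0.56  0.2  -2.07] w 34.1 t 6.875
[547.67660636 -10.24265565 202.87368355] [0.031, -0.5553, 0.1466, 0.0061, -0.25, 0.0228]
```

View pics/w4.png

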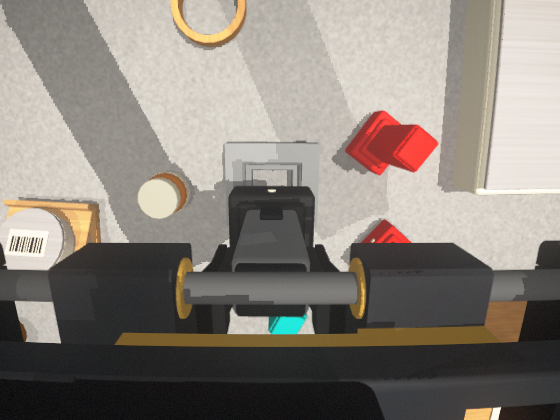

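The scanner hangs straight from the gripper (hood at (229..314, 187)), and the dock pocket is empty behind it at (270,180). Now to the pre-scan pose.

{"method": "carry_out", "body": {"plan": [0,-0.1,0,0,0,0,0.01,-0.22,0,0,-0.04,0.005,0.015,-0.34,0.02,0,-0.1,0.01,0.02,-0.45,0.06,0.004,-0.17,0.018,0.031,-0.555,0.12,0.006,-0.25,0.0228,0.031,-0.555,0.1466,0.0061,-0.25,0.0228,0.031,-0.555,0.1466,0.0061,-0.25,0.0228,0.031,-0.555,0.1466,0.0061,-0.25,0.0228,0.031,-0.555,0.1466,0.0061,-0.25,0.0228,0.031,-0.555,0.1466,0.0061,-0.25,0.0228]}}

```text
t: 8.18
tool_pos: [548.3, -9.7, 203.4]
orientation: [0.033, 0.965, -0.009, 0.259]
force: [0.8, 0.2, -2.6]
width: 0.384
grip_force: 35.0
```

```bash
python3 - <<'E'
from h import *
done([0.031,-0.555,0.1466,0.0061,-0.25,0.0228])
im=grab('wrist'); s=grab('scene')
# scene crop around tin
x,y=240,150
cr=s['color'][y:y+110,x-40:x+110]
cv2.imwrite('pics/s5.png',np.vstack([cv2.resize(im['color'][120:300,140:420],(560,360)),cv2.resize(cr[:85],(560,240),interpolation=cv2.INTER_CUBIC)])[...,::-1])
E
```

```text
cmd [547.7 -10.1 202.9] meas [548.3  -9.7 203.4] angerr deg 0.04 F [ 0.79  0.18 -2.58] w 33.4 t 8.175
```

View pics/s5.png

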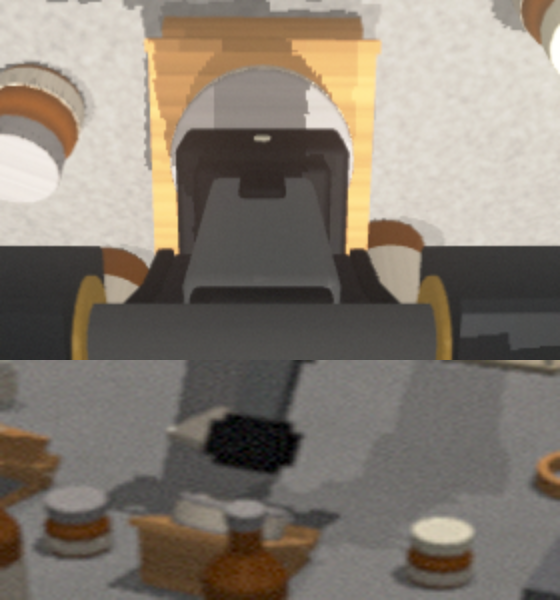

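The scanner is lined up with the tin: hood centre at (262, crop) against the lid's centre at (262). I'll approach to about 7 mm short, then press in small steps.

{"method": "carry_out", "body": {"plan": [0,0,0.02,0,0,0,0,0,0.04,0,0,0,0,0,0.052,0,0,0,0,0,0.052,0,0,0,0,0,0.052,0,0,0]}}

```text
t: 8.9
tool_pos: [560.6, -11.0, 180.4]
orientation: [0.034, 0.965, -0.009, 0.259]
force: [0.3, 0.5, -1.9]
width: 0.386
grip_force: 35.0
```

```bash
python3 - <<'E'
from h import *
done([0,0,0.052,0,0,0])
L,n=map(np.array,json.load(open('L.json'))); o=sensors.get_obs(); print('axial',o['force']@n,'gap',(o['tool_pos']-L)@n-112)
E
```

```text
cmd [560.6 -11.  180.4] meas [560.6 -11.  180.4] angerr deg 0.0 F [ 0.31  0.5  -1.92] w 33.6 t 8.9
axial -1.8025640949021295 gap 7.021982815818589
```

{"method": "carry_out", "body": {"plan": [0,0,0.004,0,0,0,0,0,0.008,0,0,0,0,0,0.01,0,0,0,0,0,0.01,0,0,0]}}

```text
t: 9.4
tool_pos: [563.1, -11.2, 175.9]
orientation: [0.034, 0.965, -0.009, 0.259]
force: [0.0, -0.1, -2.5]
width: 0.388
grip_force: 35.0
```

```bash
python3 - <<'E'
from h import *
done([0,0,0.01,0,0,0])
L,n=map(np.array,json.load(open('L.json'))); o=sensors.get_obs(); print('axial',o['force']@n,'gap',(o['tool_pos']-L)@n-112)
E
```

```text
cmd [563.1 -11.2 176. ] meas [563.1 -11.2 175.9] angerr deg 0.0 F [ 0.01 -0.13 -2.51] w 33.7 t 9.4
axial -2.182781704419448 gap 1.9317478792006568
```

{"method": "carry_out", "body": {"plan": [0,0,0.002,0,0,0,0,0,0.004,0,0,0,0,0,0.004,0,0,0]}}

```text
t: 9.78
tool_pos: [564.1, -11.3, 174.2]
orientation: [0.034, 0.965, -0.009, 0.259]
force: [0.5, 0.9, -2.1]
width: 0.391
grip_force: 35.0
```

{"method": "carry_out", "body": {"plan": [0,0,0.002,0,0,0,0,0,0.002,0,0,0,0,0,0.002,0,0,0]}}

```text
t: 10.15
tool_pos: [564.7, -11.3, 173.5]
orientation: [0.034, 0.965, -0.009, 0.259]
force: [-2.2, -0.8, 0.2]
width: 0.388
grip_force: 35.0
```

{"method": "carry_out", "body": {"plan": [0,0,0.002,0,0,0,0,0,0.002,0,0,0,0,0,0.002,0,0,0]}}

```text
t: 10.52
tool_pos: [565.1, -11.3, 172.6]
orientation: [0.034, 0.965, -0.009, 0.259]
force: [-1.6, 0.9, 1.9]
width: 0.387
grip_force: 35.0
```

```bash
python3 - <<'E'
from h import *
for w in (0.004,0.002,0.002): done([0,0,w,0,0,0])
L,n=map(np.array,json.load(open('L.json'))); o=sensors.get_obs(); print('axial',o['force']@n+1.9,'gap',(o['tool_pos']-L)@n-112)
E
```

```text
cmd [564.1 -11.3 174.3] meas [565.1 -11.3 172.6] angerr deg 0.01 F [-1.59  0.93  1.9 ] w 33.7 t 10.525
cmd [564.6 -11.3 173.4] meas [565.1 -11.3 172.6] angerr deg 0.01 F [-1.59  0.93  1.9 ] w 33.7 t 10.525
cmd [565.1 -11.3 172.6] meas [565.1 -11.3 172.6] angerr deg 0.01 F [-1.59  0.93  1.9 ] w 33.7 t 10.525
axial 4.365109261845665 gap -1.9869553354957503
```

{"method": "carry_out", "body": {"plan": [0,0,0.002,0,0,0,0,0,0.004,0,0,0,0,0,0.004,0,0,0]}}

```text
t: 10.9
tool_pos: [566.2, -11.4, 170.8]
orientation: [0.034, 0.965, -0.009, 0.259]
force: [-2.9, 0.0, 2.2]
width: 0.39
grip_force: 35.0
```

{"method": "carry_out", "body": {"plan": [0,0,0.002,0,0,0,0,0,0.002,0,0,0,0,0,0.002,0,0,0]}}

```text
t: 11.28
tool_pos: [566.6, -11.4, 170.0]
orientation: [0.034, 0.965, -0.009, 0.259]
force: [-3.6, -0.8, 2.3]
width: 0.382
grip_force: 35.0
```

```bash
python3 - <<'E'
from h import *
for w in (0.004,0.002): done([0,0,w,0,0,0])
L,n=map(np.array,json.load(open('L.json'))); o=sensors.get_obs(); print('axial',o['force']@n+1.9,'gap',(o['tool_pos']-L)@n-112,o['moment'])
E
```

```text
cmd [566.1 -11.4 170.8] meas [566.6 -11.4 170. ] angerr deg 0.01 F [-3.56 -0.78  2.25] w 33.3 t 11.275
cmd [566.6 -11.4 170. ] meas [566.6 -11.4 170. ] angerr deg 0.01 F [-3.56 -0.78  2.25] w 33.3 t 11.275
axial 5.600291990311311 gap -4.96998257170182 [ 0.04126018  1.13026733 -0.03514891]
```

{"method": "carry_out", "body": {"plan": [0,0,0.001,0,0,0,0,0,0.001,0,0,0,0,0,0.001,0,0,0,0,0,0.001,0,0,0,0,0,0.001,0,0,0,0,0,0.001,0,0,0,0,0,0.001,0,0,0,0,0,0.001,0,0,0,0,0,0.001,0,0,0,0,0,0.001,0,0,0]}}

```text
t: 12.52
tool_pos: [566.9, -11.4, 169.5]
orientation: [0.034, 0.965, -0.009, 0.259]
force: [-4.2, 0.7, 2.5]
width: 0.388
grip_force: 35.0
```

```bash
python3 - <<'E'
from h import *
done([0,0,0.001,0,0,0])
L,n=map(np.array,json.load(open('L.json')));o=sensors.get_obs(); print('axial',o['force']@n+1.9,o['moment'])
im=grab('wrist'); s=grab('scene')
cv2.imwrite('pics/s6.png',np.vstack([cv2.resize(im['color'][120:300,140:420],(560,360)),cv2.resize(s['color'][150:235,200:350],(560,240),interpolation=cv2.INTER_CUBIC)])[...,::-1])
E
```

```text
cmd [566.9 -11.5 169.5] meas [566.9 -11.4 169.5] angerr deg 0.01 F [-4.22  0.71  2.54] w 33.7 t 12.525
axial 6.227029065181162 [ 0.09018712  0.99424344 -0.02539668]
```

{"method": "carry_out", "body": {"plan": [0,0,0,0,0,0,0,0,0,0,0,0,0,0,0,0,0,0,0,0,0,0,0,0,0,0,0,0,0,0,0,0,0,0,0,0]}}

```text
t: 13.38
tool_pos: [566.8, -11.5, 169.5]
orientation: [0.034, 0.965, -0.009, 0.259]
force: [-4.0, 0.9, 2.7]
width: 0.39
grip_force: 35.0
```

View pics/s6.png

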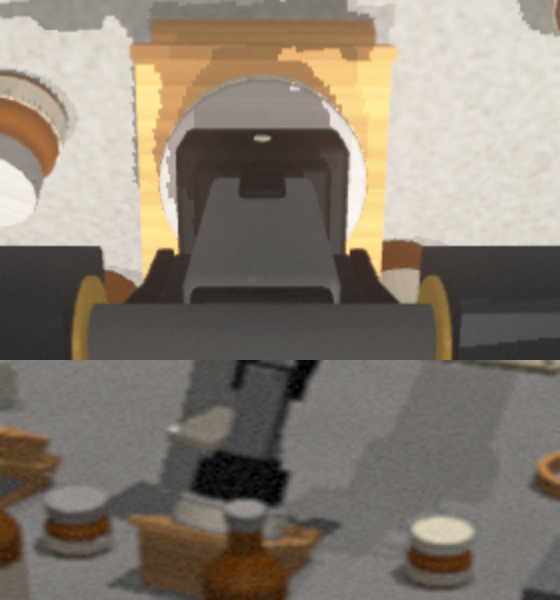

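The scanner stands on the middle of the lid: hood centre (262), lid centre (263), and the spring shows about 6 N, so the lip is well in; it was held for over a second. I'll back off and return.

{"method": "carry_out", "body": {"plan": [0,0,-0.01,0,0,0,0,0,-0.05,0,0,0,0,0,-0.1,0,0,0,0,0,-0.14,0,0,0,0,0,-0.14,0,0,0]}}

```text
t: 14.0
tool_pos: [532.1, -9.1, 231.2]
orientation: [0.034, 0.965, -0.008, 0.26]
force: [0.1, 0.3, -3.1]
width: 0.387
grip_force: 35.0
```

```bash
python3 - <<'E'
from h import *
done([0,0,-0.14,0,0,0])
r=R.from_euler('z',-1.2,degrees=True)*DOWN
print(row([569,267,276],r).tolist())
E
```

```text
cmd [531.9  -9.  230.2] meas [532.1  -9.1 231.2] angerr deg 0.13 F [ 0.07  0.27 -3.14] w 33.6 t 14.0
[-0.0765, 0.5559, -0.0617, -0.0061, 0.25, -0.0228]
```

{"method": "carry_out", "body": {"plan": [-0.05,0.05,-0.1,-0.001,0.06,-0.005,-0.08,0.16,-0.12,-0.003,0.13,-0.01,-0.08,0.28,-0.1,-0.005,0.2,-0.02,-0.077,0.556,-0.062,-0.0061,0.25,-0.0228,-0.0765,0.556,-0.0617,-0.0061,0.25,-0.0228,-0.0765,0.556,-0.0617,-0.0061,0.25,-0.0228,-0.0765,0.556,-0.0617,-0.0061,0.25,-0.0228,-0.0765,0.556,-0.0617,-0.0061,0.25,-0.0228,-0.0765,0.556,-0.0617,-0.0061,0.25,-0.0228,-0.0765,0.556,-0.0617,-0.0061,0.25,-0.0228]}}

```text
t: 15.25
tool_pos: [569.2, 266.1, 276.5]
orientation: [0.011, 1.0, 0.0, 0.0]
force: [0.5, -0.0, -2.3]
width: 0.386
grip_force: 35.0
```

```bash
python3 - <<'E'
from h import *
old=load('wrist')
done([-0.0765,0.556,-0.0617,-0.0061,0.25,-0.0228]); im=grab('wrist')
g4=cv2.imread('pics/w4.png')[150:310,190:350].astype(int); g=im['color'][...,::-1][150:310,190:350].astype(int)
f=lambda a:np.float32(cv2.cvtColor(a.astype(np.uint8),cv2.COLOR_BGR2GRAY))[35:160,35:125]
print('scanner shift in view vs after lift (px)',cv2.phaseCorrelate(f(g4),f(g)))
r=R.from_euler('z',-1.2,degrees=True)*DOWN
for z in (150,138,126): print(row([569,267,z],r).tolist())
E
```

```text
cmd [569.  267.1 276. ] meas [569.2 266.1 276.5] angerr deg 0.1 F [ 0.54 -0.04 -2.31] w 33.6 t 15.25
scanner shift in view vs after lift (px) ((-0.16649198262596343, -0.31385958075831866), 0.9085873365614149)
[-0.0, -0.0001, 0.252, -0.0, -0.0, 0.0]
[-0.0, -0.0001, 0.276, -0.0, -0.0, 0.0]
[-0.0, -0.0001, 0.3, -0.0, -0.0, 0.0]
```

{"method": "carry_out", "body": {"plan": [0,0,0.1,0,0,0,0,0,0.18,0,0,0,0,0,0.24,0,0,0,0,0,0.26,0,0,0,0,0,0.26,0,0,0,0,0,0.26,0,0,0]}}

```text
t: 16.05
tool_pos: [569.8, 267.4, 147.6]
orientation: [0.01, 1.0, 0.001, 0.001]
force: [-0.0, 0.1, -2.5]
width: 0.39
grip_force: 35.0
```

{"method": "carry_out", "body": {"plan": [0,0,0.006,0,0,0,0,0,0.012,0,0,0,0,0,0.018,0,0,0,0,0,0.024,0,0,0,0,0,0.024,0,0,0]}}

```text
t: 16.68
tool_pos: [568.8, 267.0, 133.6]
orientation: [0.01, 1.0, -0.0, -0.0]
force: [-0.8, -0.0, -2.3]
width: 0.389
grip_force: 35.0
```

{"method": "carry_out", "body": {"plan": [0,0,0.006,0,0,0,0,0,0.01,0,0,0,0,0,0.013,0,0,0,0,0,0.015,0,0,0,0,0,0.015,0,0,0]}}

```text
t: 17.3
tool_pos: [569.0, 267.1, 126.4]
orientation: [0.01, 1.0, 0.0, -0.0]
force: [-0.2, 0.1, -3.1]
width: 0.385
grip_force: 35.0
```

{"method": "carry_out", "body": {"plan": [0,0,0.001,0,0,0,0,0,0.002,0,0,0,0,0,0.002,0,0,0]}}

```text
t: 17.68
tool_pos: [569.2, 267.2, 126.1]
orientation: [0.01, 1.0, 0.0, 0.0]
force: [-2.7, -0.7, 5.6]
width: 0.387
grip_force: 35.0
```

Seated: the ledge pushes back at the original height. Release.

{"method": "carry_out", "body": {"plan": [0,0,-0.0005,0,0,0,0,0,-0.0005,0,0,0,0,0,-0.0005,0,0,0,0,0,-0.0005,0,0,0,0,0,-0.0005,0,0,0,0,0,-0.0005,0,0,0], "grip": 1}}

```text
t: 18.42
tool_pos: [569.0, 267.1, 125.7]
orientation: [0.01, 1.0, 0.0, 0.0]
force: [0.7, -0.8, -0.1]
width: 0.956
grip_force: 0.0
```

{"method": "carry_out", "body": {"plan": [0,0,-0.04,0,0,0,0,0,-0.1,0,0,0,0,0,-0.2,0,0,0,0,0,-0.3,0,0,0,0,0,-0.37,0,0,0,0,0,-0.37,0,0,0,0,0,-0.37,0,0,0,0,0,-0.37,0,0,0]}}

```text
t: 19.42
tool_pos: [568.5, 266.9, 309.9]
orientation: [0.01, 1.0, -0.0, -0.001]
force: [0.4, 0.5, -0.0]
width: 1.001
grip_force: 0.0
```

```bash
python3 - <<'E'
from h import *
im=grab('wrist'); s=grab('scene'); t=sensors.get_obs(); print(t['t'],t['tool_pos'])
P=cloud(im); print('cap z',np.median(P[192:208,262:288].reshape(-1,3),0).round(1))
cv2.imwrite('pics/end.png',np.vstack([cv2.resize(im['color'][100:310,140:420],(560,420)),cv2.resize(s['color'][170:260,300:450],(560,180),interpolation=cv2.INTER_CUBIC)])[...,::-1])
E
```

```text
19.525 [568.65486155 266.9746121  309.99128337]
cap z [566.4 270.6 157.8]
```

View pics/end.png

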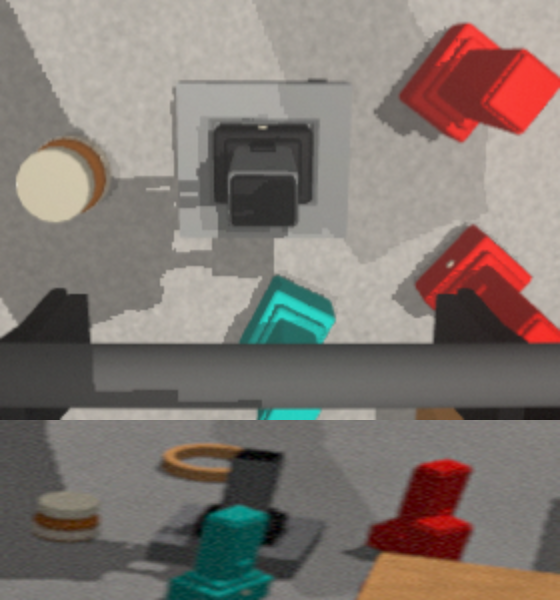

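The scanner stands upright in the dock pocket, cap at (263,199 in the crop), top at about 158 mm as expected when fully seated. The gripper is well clear.

```bash
python3 -c "
from h import *
print(ctrl.sign_off())"
```

```text
the job is handed in; nothing more can be done
None
```

I scanned the tin's label with about 6 N on the lip for over a second, put the scanner back fully seated in its dock, and handed the job in at about 19.5 s; the sign-off gave no verdict.

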